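# Hold the torch on the marked weld

## Task

I want to look at the weld where it is ticked with yellow paint on the foot of this steel frame. Draw the red torch (it is already switched on) straight up out of its pipe in the tool stand, then slant it to about 45 degrees and hold it up on the open side of the weld, lens about 10 cm from the yellow tick and the beam aimed right at it. Finish still holding it there, steady; touch neither the frame's foot nor the clamp, and leave the other tools in the stand and the loose bolt as they are.

Things in the scene. Friction and masses are not known exactly. Their poses are not given: they have to be found in the camera images.
- torch: Lit LED torch, 150 mm, round, loose, lens down in any one of the stand's 3 pipes. From the lens: black head dia 36 to 34 mm, cone to 46, red barrel dia 26 to 140 (grip here; the part from 70 up stands above the pipe), black rubber switch dia 19 to 150. Origin: centre of the lens face; +z from lens to tail, the beam leaves along -z. 0.15-0.25 kg, balance point about 65 mm from the lens.
- stand: Fixed tool stand: flat bar 90 (x) x 280 (y) x 6 mm with three upright blue pipes, 48 mm outside, 42 mm inside diameter, at y = -90, 0 and +90 mm, rims 76 mm above the bench. Tools stand in the pipes on top of the 6 mm bar. Origin: under the bar's centre, at bench height.
- foot: Fixed foot of a steel frame: base plate 150 (x) x 180 (y) x 12 mm; on it an upright channel stub 100 mm wide (y), top 112 mm above the bench, web face at x = +15 mm looking to -x, flanges back to x = +59. Weld bead along y in the corner of plate and web. Clamp with red handle, 200 mm tall, behind at x = +40 to +120, y = -70 mm. Origin: under the plate's centre, at bench height.
- weld_mark (a point): The spot to light: middle of the yellow tick on the weld bead, at x = +9, y = +25, z = +18 mm of the foot. The tick is a 9 mm wide yellow stripe across the plate, over the bead and up the web to its top edge. Axes as the foot's: the open side of the weld is -x.
- marker: Bystander: paint marker, yellow cap up, 22 mm diameter, 130 mm tall, standing loose in another pipe. Origin: centre of its underside.
- punch: Bystander: steel drift punch, 20 mm diameter, 135 mm tall, thin end up, standing loose in another pipe. Origin: centre of its underside.
- bolt: Bystander: big hex bolt standing on its head on the bench, 83 mm tall, head 34 mm across. Origin: centre of its underside.
Things that resemble listed ones, but are neither listed nor needed, are in the scene too. What is meant by the torch is not green or turquoise, and is the larger of those in its own colour.

How it is judged (in metres and radians):
On the way:
1. the torch, held in the fingers and still upright (within 20 degrees), is drawn clear above the pipe (lens more than 85 mm above the bench) (height (world z) of torch above 0.085 m and contact force between torch and the fingers above 1 N and angle between torch's own z axis and vertical below 0.35 rad), for 0.1 s.
At the end, for the whole second after the job is handed in: The fingers hold the torch still, clear of stand and foot, 30-60 deg off vertical, lens over 20 mm out on the open (-x) side of the mark and over 30 mm up; the mark lies 60-160 mm ahead of the lens, within 20 mm of the beam axis in torch x and y. Bystanders upright, moved under 25 mm (x of weld_mark in the frame of torch between -0.02 and 0.02 m and y of weld_mark in the frame of torch between -0.02 and 0.02 m and z of weld_mark in the frame of torch between -0.16 and -0.06 m and angle between torch's own z axis and vertical between 0.52 and 1.05 rad and x of torch in the frame of weld_mark below -0.02 m and height (world z) of torch above 0.03 m and contact force between torch and the fingers above 1 N and contact force between torch and stand below 0.3 N and contact force between torch and foot below 0.3 N and linear speed of torch below 0.03 m/s and angular speed of torch below 0.2 rad/s and distance of each of marker, punch, bolt from where it was at the start of the episode below 0.025 m and angle between each of marker, punch, bolt's own z axis and vertical below 0.5 rad); the arm keeps its last pose, push and grip.
It fails at once if the torch or the arm touches the frame's foot or its clamp (more than 0.5 N) (contact force between any of torch, the arm, the fingers and foot above 0.5 N).
It fails at once if a bystander is knocked over or shifted by more than 25 mm (distance of any of marker, punch, bolt from where it was at the start of the episode above 0.025 m or angle between any of marker, punch, bolt's own z axis and vertical above 0.5 rad).
It also fails if it takes over 35 s, if anything falls off the work surface, if the arm or the gripper's body presses on something with over 40 N, if the wrist force passes 120 N, or if a joint passes its speed limit or range.

## Robot

A 6-joint arm with a two-finger parallel gripper is mounted at the origin on the work surface. World frame = base frame: x ahead of the robot, y to its left, z up, the work surface at z = 0. Lengths are in m, angles in degrees, forces in N, time in s.
With the tool pointing down it reaches from about 0.4 to 0.825 m from the base axis. Payload 7 kg.
Tool frame: the origin (TCP) lies between the finger pads; the fingertips stand ctrl.nose_length ahead of it and the grasp point (between the pads) lies 2 mm behind it (ctrl.nose_length is the distance from the TCP to the fingertips, in m); z points along the fingers, y is the line along which they close (so a half turn about z gives the same grasp; the last joint's range is limited). The gripper opens to 88 mm and grips with 3 to 60 N. Pads are 19 mm wide; open, the fingers measure 130 mm over their backs; the gripper's body (78 mm by 193 mm) begins 47 mm behind the grasp point.
Start: joints at [81.71, 20.546, 0.682, 0, -70.136, -16.507], TCP at [0.283, 0.613, 0.244] pointing down, gripper open.
Joint ranges: [-176.03, 176.03], [-82.01, 121.73], [-58.28, 71.71], [-173.87, 95.51], [-174.79, -0.11], [-173.66, 173.66]. Speed limits (degrees/s): [136.94, 136.94, 172.46, 180, 180, 180].

## Interface

Orientations are given as [roll, pitch, yaw] about the fixed x, y, z axes, in that order (R = Rz(yaw) Ry(pitch) Rx(roll)).
In Python, from plant import ctrl gives the robot as it stands.
- The arm moves only by the tool apply_moves, never from a script. Its argument "commands" is a list of rows, each a list of 3 entries, a list of its own where there are three numbers: the shift along the world's x, y, z in cm, then the turn about the world's z in rad, then the closure, from 0 (fully open) to 1 (shut). In form: [[[x, y, z], turn, jaw], ...]. A call has 1 to 20 rows; each row is the pose to reach, as a shift and turn from the pose commanded when the call began; what a row does not reach only later rows make up. A row lasts 1/12 s, in which the tool goes at most 41.7 mm and 7.16 degrees, less where a joint would pass 70% of its speed; a pose out of reach is approached as far as the arm can. A call with a gripper value outside its range is refused whole. The fingers move at their own pace and stop on an object; the grip force is fixed at half the most. Time passes only in rows, so rows that repeat a pose let the fingers close. It gives the time, the measured TCP pose, the force, the opening and the grip force at its end, in the units of the state.
- ctrl.get_obs(): the state, without advancing time (a new reading comes with each control period).
- ctrl.snapshot(name): name is "scene" or "top" or "wrist"; returns a dict with "img" (420x560x3 uint8, red, green, blue), "fx", "fy", "cx", "cy" (pixels), "T" (4x4, takes a point from camera to world coordinates). Camera axes: x right, y up, looking along -z (the intrinsics and any distortion apply to the point x, -y, -z); pixel columns grow to the right and rows downward; lengths in m; the calibration is good to about 2 mm. A picture is of the moment at which its call begins. There is no depth.
- ctrl.close_job(): hands the job in; it is judged then, once.
Trained networks look in a picture, given as the dict that the camera call returned (one of the last four; its "shot" number tells which), for a name from the list of things; names that differ only in an ending like _2 or _b are one class to them, and where a whole thing is asked for, a point or a joint stands for the part that bears it (a point fixed in the world has none). Each returns a list of dicts, best first, with "score" (0 to 1); they miss things now and then, are a little off and sometimes report something else, mostly with a low value. They report only what shows in the picture. A call takes as long as a camera call. They do not tell look-alikes from the thing itself.
- ctrl.search_frame(picture, target): "at" ([column, row] in pixels, amid what is visible of it).
- ctrl.spot_point(picture, target): "at" ([column, row] in pixels: a listed point, or the origin of a listed thing).
The state is a dict: "clock": time; "joint_pos": joint angles; "qvel": joint speeds; "tau": joint torques, N m; "tool_pos": TCP position; "orientation": TCP orientation; "force": force on the tool from outside, world axes, zero at the start; "moment": the same for the moment, N m; "opening": finger opening in m; "gripper_force": force on a finger pad.
Only numpy, scipy, OpenCV 4.12 (cv2) and the standard library are available. Lean on these libraries where they do the work, as an engineer would, in place of code of your own. Each camera call takes 0.05 s, during which the arm holds its last target. There are 200 camera calls.

## Working session

There is one attempt and no reset: what is moved stays moved. The work goes in short steps, Python scripts to look and compute and a tool call to move; the robot and the scene stay as the last step left them, time stands still between calls to the robot, and variables do not carry over. Pictures are saved under pics/ and viewed, at most 10 in all, crops included, and the job is handed in when it is done.

Besides the shell and the picture viewer there is one more tool, called after ">>>" as name([rows], argument=value, ...), one row to a line, values as JSON. apply_moves: Moves the arm, as the interface text tells. Its arguments: {"type":"object","properties":{"commands":{"type":"array"}},"required":["commands"]}

```bash
mkdir -p pics
cat > h.py <<'E'
import numpy as np, cv2
from plant import ctrl
def ray(s,px):
    T=np.array(s["T"]); d=np.array([(px[0]-s["cx"])/s["fx"],-(px[1]-s["cy"])/s["fy"],-1.])
    d=T[:3,:3]@d; return T[:3,3],d/np.linalg.norm(d)
def onz(s,px,z):
    o,d=ray(s,px); return o+d*(z-o[2])/d[2]
def proj(s,p):
    T=np.array(s["T"]); c=T[:3,:3].T@(np.array(p)-T[:3,3]); return np.array([s["cx"]+s["fx"]*c[0]/-c[2], s["cy"]-s["fy"]*c[1]/-c[2]])
def tri(a,b):
    (o,d),(p,e)=a,b; A=np.c_[d,-e]; t=np.linalg.lstsq(A,p-o,rcond=None)[0]
    u,v=o+t[0]*d,p+t[1]*e; return (u+v)/2,np.linalg.norm(u-v)
E
cat > a.py <<'E'
from h import *
np.set_printoptions(precision=3,suppress=True)
o=ctrl.get_obs(); print({k:np.round(o[k],3) for k in("clock","tool_pos","orientation","opening")},ctrl.nose_length)
ims=[]
for n in("scene","top"):
    s=ctrl.snapshot(n); ims.append(s); cv2.imwrite(f"pics/{n}1.png",s["img"][:,:,::-1])
    print(n,[k for k in s if k not in("img","T")],s["fx"],np.array(s["T"])[:3].tolist())
    for t in("torch","stand","foot","weld_mark","marker","punch","bolt"):
        print(t,[(np.round(r["at"],1).tolist(),round(r["score"],2)) for r in ctrl.search_frame(s,t)[:4]] if t!="weld_mark" else "", "O",[(np.round(r["at"],1).tolist(),round(r["score"],2)) for r in ctrl.spot_point(s,t)[:4]])
E
python3 a.py
```

```text
{'clock': np.float64(0.0), 'tool_pos': array([0.283, 0.612, 0.243]), 'orientation': array([179.902,  -0.009, -24.805]), 'opening': np.float64(0.088)} 0.017
scene ['fx', 'fy', 'cx', 'cy', 'shot'] 419.7771714257217 [[-0.8994878463649797, -0.31368619007680293, 0.3041752593436728, 0.8371986366835429], [0.43691569299645017, -0.6538727913373866, 0.6177014246074604, 0.5866500523460382], [0.0051275193926930765, 0.6885138683452602, 0.7252050479975463, 0.7040182138908846]]
torch [([336.9, 248.4], 0.91), ([400.1, 262.1], 0.89), ([274.1, 269.4], 0.82), ([290.2, 294.3], 0.73)] O [([394.0, 282.5], 0.89), ([289.2, 303.2], 0.78), ([276.7, 279.0], 0.68), ([329.8, 280.2], 0.55)]
stand [([360.0, 330.6], 0.79)] O [([354.7, 319.2], 0.73)]
foot [([207.4, 179.1], 0.67), ([248.5, 119.8], 0.46)] O [([217.7, 188.7], 0.89)]
weld_mark  O [([226.6, 192.1], 0.74)]
marker [([392.4, 338.0], 0.97)] O [([378.7, 364.3], 0.82), ([331.1, 282.8], 0.25)]
punch [([360.5, 292.9], 0.78)] O [([352.8, 315.7], 0.6)]
bolt [([358.7, 330.0], 0.71), ([246.7, 119.2], 0.66)] O [([251.2, 132.3], 0.8), ([225.3, 188.8], 0.3)]
top ['fx',
[... 203 characters left out ...]
1703866107645993], [-0.0033949255327405735, 0.18076684201176, 0.983520118406188, 1.1114432400199223]]
torch [([191.4, 262.2], 0.69), ([213.7, 189.8], 0.57), ([242.0, 185.6], 0.4)] O [([194.8, 261.7], 0.81), ([217.0, 227.4], 0.68), ([242.8, 187.3], 0.66), ([216.9, 190.9], 0.64)]
stand [([190.4, 226.5], 0.57)] O [([190.5, 224.7], 0.86)]
foot [([350.9, 183.6], 0.82)] O [([347.7, 191.1], 0.87)]
weld_mark  O [([337.6, 187.9], 0.64), ([150.4, 220.7], 0.34)]
marker [([214.0, 221.9], 0.74), ([142.4, 214.3], 0.71)] O [([151.3, 220.9], 0.49)]
punch [([177.4, 213.1], 0.64)] O [([185.2, 221.1], 0.66), ([346.1, 191.4], 0.63)]
bolt [([424.2, 248.1], 0.77), ([179.2, 216.0], 0.5)] O [([421.7, 249.5], 0.57)]
```

View pics/scene1.png

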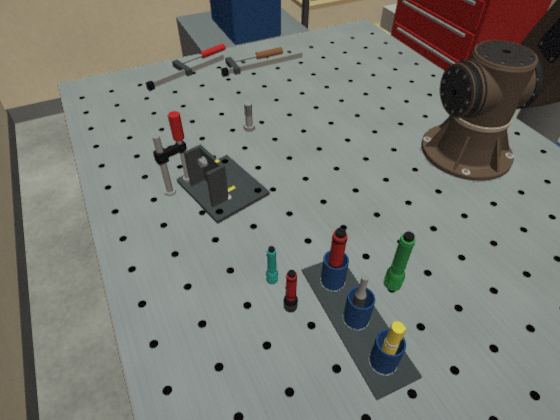

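View pics/top1.png

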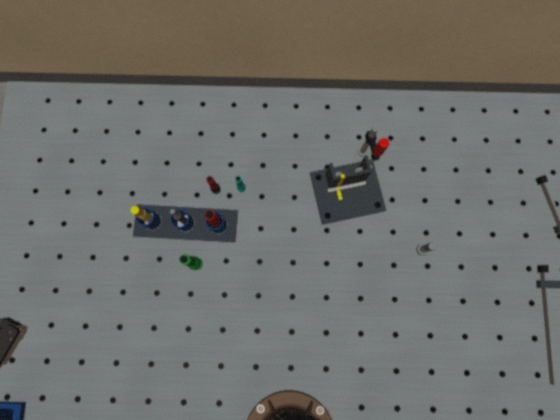

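```bash
cat > b.py <<'E'
from h import *
np.set_printoptions(precision=4,suppress=True)
a=ctrl.snapshot("scene");s=ctrl.snapshot("top")
A=lambda n,p:{"s":p} 
for n,pt,ps in(("weld",(337.6,187.9),(226.6,192.1)),("bolt",(421.7,249.5),(251.2,132.3)),("stand",(190.5,224.7),(354.7,319.2)),("foot",(347.7,191.1),(217.7,188.7))):
    print(n,*tri(ray(s,pt),ray(a,ps)), onz(s,pt,0))
c=cv2.resize(s["img"][120:250,125:400],None,fx=2.9,fy=2.9,interpolation=cv2.INTER_CUBIC)[:,:800]
d=cv2.resize(a["img"][210:320,220:440],None,fx=2,fy=2,interpolation=cv2.INTER_CUBIC)
m=np.zeros((c.shape[0]+220,c.shape[1],3),np.uint8);m[:c.shape[0]]=c;m[c.shape[0]:,:440]=d
e=cv2.resize(a["img"][130:220,150:300],None,fx=2.4,fy=2.4,interpolation=cv2.INTER_CUBIC);m[c.shape[0]:c.shape[0]+216,440:800]=e
cv2.imwrite("pics/m.png",m[:600,:,::-1])
# dark plates
g=s["img"].astype(int); v=g.max(2)
mk=((v<105)).astype(np.uint8); mk[:120]=0;mk[280:]=0
n,l,st,ce=cv2.connectedComponentsWithStats(cv2.morphologyEx(mk,cv2.MORPH_OPEN,np.ones((5,5))))
for i in range(1,n):
    if st[i,4]>800:
        r=cv2.minAreaRect(np.argwhere(l==i)[:,::-1].astype(np.float32)); b=cv2.boxPoints(r)
        print(st[i],b.tolist()); print(np.array([onz(s,p,.009)[:2] for p in b]))
bl=((g[:,:,2]>g[:,:,0]+35)&(g[:,:,2]>g[:,:,1]+20)).astype(np.uint8);bl[:180]=0;bl[260:]=0
n,l,st,ce=cv2.connectedComponentsWithStats(bl)
for i in range(1,n):
    if st[i,4]>60: print("blue",st[i],ce[i])
E
python3 b.py
```

```text
weld [ 0.641  -0.1168  0.0136] 0.00766400413403971 [ 0.648  -0.1207  0.    ]
bolt [ 0.4807 -0.3507 -0.0166] 0.00946031850768765 [ 0.4828 -0.3479  0.    ]
stand [ 0.5347  0.2863 -0.0179] 0.0040855460232307505 [0.5333 0.2809 0.    ]
foot [ 0.6448 -0.1519 -0.0067] 0.007846524327743508 [ 0.6396 -0.1487  0.    ]Traceback (most recent call last):
  File "b.py", line 10, in <module>
    e=cv2.resize(a["img"][130:220,150:300],None,fx=2.4,fy=2.4,interpolation=cv2.INTER_CUBIC);m[c.shape[0]:c.shape[0]+216,440:800]=e
                                                                                             ~^^^^^^^^^^^^^^^^^^^^^^^^^^^^^^^^^^^
ValueError: could not broadcast input array from shape (216,360,3) into shape (216,358,3)
```

```bash
sed -i 's/440:800\]=e/440:]=e[:,:m.shape[1]-440]/' b.py; python3 b.py
```

```text
weld [ 0.641  -0.1168  0.0136] 0.00766400413403971 [ 0.648  -0.1207  0.    ]
bolt [ 0.4807 -0.3507 -0.0166] 0.00946031850768765 [ 0.4828 -0.3479  0.    ]
stand [ 0.5347  0.2863 -0.0179] 0.0040855460232307505 [0.5333 0.2809 0.    ]
foot [ 0.6448 -0.1519 -0.0067] 0.007846524327743508 [ 0.6396 -0.1487  0.    ]
[ 310  130   76   95 3881] [[302.7121887207031, 143.990234375], [378.6536560058594, 127.71707153320312], [396.0829162597656, 209.05364990234375], [320.1414489746094, 225.32681274414062]]
[[ 0.7702 -0.0212]
 [ 0.8244 -0.2352]
 [ 0.5905 -0.2789]
 [ 0.5398 -0.0725]]
[ 133  204  105   39 3325] [[132.43426513671875, 236.9564666748047], [134.33477783203125, 203.5076446533203], [237.8302001953125, 209.38807678222656], [235.9296875, 242.83689880371094]]
[[0.494  0.4334]
 [0.5863 0.4367]
 [0.5777 0.1525]
 [0.4858 0.1534]]
blue [205 211  19  20  72] [215.8194 222.7083]
```

View pics/m.png

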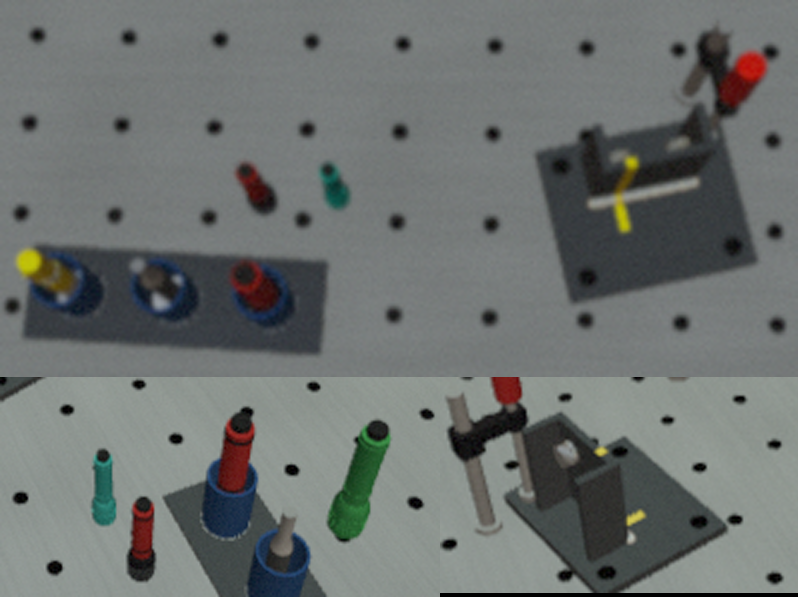

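```bash
cat > c.py <<'E'
from h import *
np.set_printoptions(precision=4,suppress=True)
a=ctrl.snapshot("scene");s=ctrl.snapshot("top")
C=lambda x,y:(125+(x+.5)/2.9-.5,120+(y+.5)/2.9-.5)
bl,br,tl=[onz(s,C(*p),.012)[:2] for p in((573,302),(757,262),(537,152))]
print(bl,br,tl,np.linalg.norm(bl-br),np.linalg.norm(tl-bl))
y=bl-br; y/=np.linalg.norm(y); x=tl-bl; x/=np.linalg.norm(x); print("yaw",np.degrees([np.arctan2(-y[0],y[1]),np.arctan2(x[1],x[0])]))
yaw=(np.arctan2(-y[0],y[1])+np.arctan2(x[1],x[0]))/2
R=np.array([[np.cos(yaw),-np.sin(yaw)],[np.sin(yaw),np.cos(yaw)]])
c=(br+tl)/2; c2=bl+R@[.075,-.09]; print("c",c,c2)
print("mark from foot",(c+c2)/2+R@[.009,.025],"direct",onz(s,C(620,199),.018), "net",onz(s,(337.6,187.9),.018),onz(a,(226.6,192.1),.018))
print("tail",onz(s,C(243,272),.156),"tail scene",onz(a,(220+240/2,210+(417-377)/2),.156),"pipe rim",onz(s,C(262,290),.076))
print(proj(s,[.5334,.204,.156]),proj(a,[.5334,.204,.156]))
E
python3 c.py
```

```text
[ 0.5436 -0.0779] [ 0.5864 -0.2499] [ 0.6878 -0.0422] 0.17723539106791336 0.14854115592362854
yaw [13.9699 13.8754]
c [ 0.6371 -0.1461] [ 0.6381 -0.1472]
mark from foot [ 0.6403 -0.1202] direct [ 0.6422 -0.1206  0.018 ] net [ 0.6432 -0.1183  0.018 ] [ 0.6395 -0.1092  0.018 ]
tail [0.5362 0.2053 0.156 ] tail scene [0.5362 0.2039 0.156 ] pipe rim [0.5358 0.2021 0.076 ]
[208.9387 214.6404] [341.4298 229.4943]
```

The torch-like things in the scene picture are:
- red in the pipe, at (337,248)
- small loose red, at (290,294)
- turquoise, at (272,268)
- green, at (400,262)

The red one in the pipe is meant: it is red, the larger of the two reds, and it stands in the stand. The crop confirms this. The yellow tick on the bead is at about (339,188) in the top picture, which puts it near (0.641, -0.120).

Next I move above the torch.

>>> apply_moves([
  [[25.2,-40.8,0],0.433,0.35],
  [[25.2,-40.8,0],0.433,0.35],
  [[25.2,-40.8,0],0.433,0.35],
  [[25.2,-40.8,0],0.433,0.35],
  [[25.2,-40.8,0],0.433,0.35],
  [[25.2,-40.8,0],0.433,0.35],
  [[25.2,-40.8,0],0.433,0.35],
  [[25.2,-40.8,0],0.433,0.35],
  [[25.2,-40.8,0],0.433,0.35],
  [[25.2,-40.8,0],0.433,0.35],
  [[25.2,-40.8,0],0.433,0.35],
  [[25.2,-40.8,0],0.433,0.35],
  [[25.2,-40.8,0],0.433,0.35],
  [[25.2,-40.8,0],0.433,0.35],
  [[25.2,-40.8,0],0.433,0.35],
  [[25.2,-40.8,0],0.433,0.35],
  [[25.2,-40.8,0],0.433,0.35],
])

```text
clock: 3.12
tool_pos: [0.5347, 0.2057, 0.2436]
orientation: [-180.0, -0.0, 0.1]
force: [-0.0, 0.3, -0.2]
opening: 0.0569
gripper_force: 0.0
```

```bash
cat > d.py <<'E'
from h import *
import sys
np.set_printoptions(precision=4,suppress=True)
o=ctrl.get_obs(); print({k:np.round(o[k],4).tolist() for k in("clock","tool_pos","orientation","opening")})
s=ctrl.snapshot("wrist"); t=ctrl.snapshot("top"); a=ctrl.snapshot("scene")
c=np.hstack([cv2.resize(s["img"],(400,300)),cv2.resize(a["img"],(400,300))])
cv2.imwrite(f"pics/{sys.argv[1]}.png",c[:,:,::-1])
print(np.array(s["T"])[:3,3],[ (r["at"],r["score"]) for r in ctrl.search_frame(s,"torch")[:3]],proj(s,[.5355,.204,.156]),proj(s,[.5355,.204,.076]))
E
python3 d.py w1
```

```text
{'clock': 3.1167, 'tool_pos': [0.5347, 0.2057, 0.2436], 'orientation': [-179.9895, -0.0039, 0.0935], 'opening': 0.0569}
[0.6063 0.2056 0.3855] [([264.1, 76.9], 0.81), ([226.4, 317.8], 0.81), ([278.4, 201.4], 0.76)] [281.3048 221.479 ] [280.7877 194.9606]
```

View pics/w1.png

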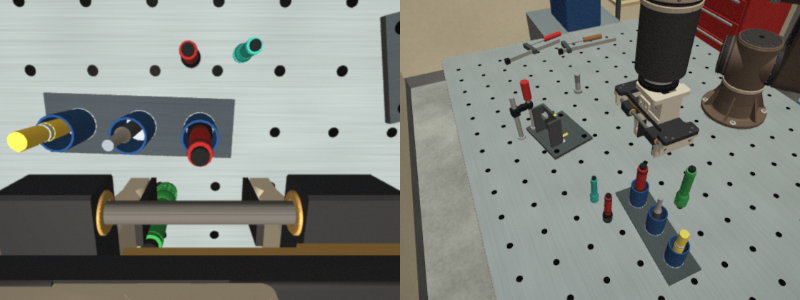

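The wrist view (left half) shows the torch's tail at (200,154) of the panel, centred between the fingers. I descend, close and dwell.

>>> apply_moves([
  [[0.2,-0.1,-3],0,0.35],
  [[0.2,-0.1,-6],0,0.35],
  [[0.2,-0.1,-9],0,0.35],
  [[0.2,-0.1,-11],0,0.35],
  [[0.2,-0.1,-12.5],0,0.35],
  [[0.2,-0.1,-13.2],0,0.35],
  [[0.2,-0.1,-13.2],0,0.35],
  [[0.2,-0.1,-13.2],0,0.35],
  [[0.2,-0.1,-13.2],0,1],
  [[0.2,-0.1,-13.2],0,1],
  [[0.2,-0.1,-13.2],0,1],
  [[0.2,-0.1,-13.2],0,1],
  [[0.2,-0.1,-13.2],0,1],
  [[0.2,-0.1,-13.2],0,1],
  [[0.2,-0.1,-13.2],0,1],
  [[0.2,-0.1,-13.2],0,1],
  [[0.2,-0.1,-13.2],0,1],
  [[0.2,-0.1,-13.2],0,1],
])

```text
clock: 4.82
tool_pos: [0.5373, 0.2039, 0.1118]
orientation: [-180.0, -0.0, 0.0]
force: [0.0, -0.8, 3.4]
opening: 0.0244
gripper_force: 29.9
```

>>> apply_moves([
  [[0,0,1],0,1],
  [[0,0,2.5],0,1],
  [[0,0,4.5],0,1],
  [[0,0,6.5],0,1],
  [[0,0,8.5],0,1],
  [[0,0,10.5],0,1],
  [[0,0,11.5],0,1],
  [[0,0,11.5],0,1],
  [[0,0,11.5],0,1],
  [[0,0,11.5],0,1],
])

```text
clock: 5.65
tool_pos: [0.5363, 0.2033, 0.2251]
orientation: [179.9, 0.1, -0.0]
force: [-0.1, -1.0, -2.5]
opening: 0.0249
gripper_force: 29.9
```

```bash
cat > e.py <<'E'
from h import *
import sys
o=ctrl.get_obs(); print({k:np.round(o[k],4).tolist() for k in("clock","tool_pos","orientation","opening","force","joint_pos")})
a=ctrl.snapshot("scene"); t=ctrl.snapshot("top");p=proj(a,o["tool_pos"]).astype(int); q=proj(t,o["tool_pos"]).astype(int)
f=lambda s,p,h,w:cv2.resize(s["img"][max(0,p[1]-h):p[1]+h,max(0,p[0]-w):p[0]+w],(400,400),interpolation=cv2.INTER_CUBIC)
cv2.imwrite(f"pics/{sys.argv[1]}.png",np.hstack([f(a,p,90,90),f(t,q,60,60)])[:,:,::-1])
print(p,q,[(np.round(r["at"],1).tolist(),round(r["score"],2)) for r in ctrl.spot_point(a,"torch")[:4]],[(np.round(r["at"],1).tolist(),round(r["score"],2)) for r in ctrl.spot_point(t,"torch")[:4]])
E
python3 e.py l1
```

```text
{'clock': 5.65, 'tool_pos': [0.5363, 0.2033, 0.2251], 'orientation': [179.9494, 0.1177, -0.0074], 'opening': 0.0249, 'force': [-0.1232, -0.9862, -2.5222], 'joint_pos': [40.2766, 11.8764, -13.851, -0.0415, -64.3951, 49.7341]}
[344 201] [203 207] [([392.6, 282.7], 0.97), ([274.9, 281.1], 0.8), ([337.7, 243.4], 0.73), ([287.3, 304.8], 0.68)] [([193.6, 263.4], 0.68), ([212.9, 218.5], 0.51), ([245.0, 186.7], 0.51), ([216.6, 188.8], 0.34)]
```

View pics/l1.png

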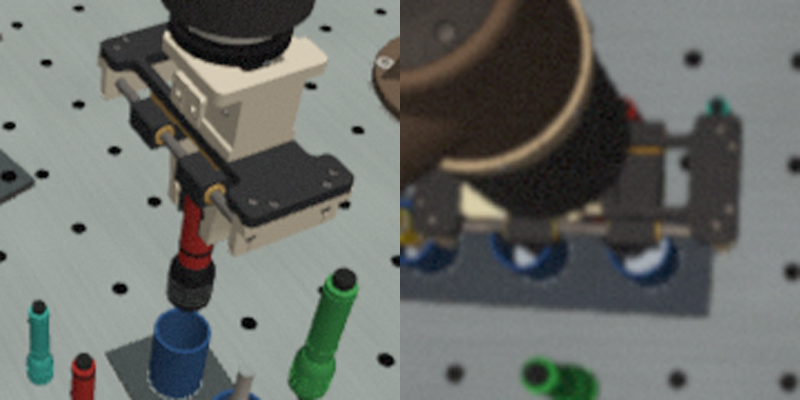

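The torch is held upright and drawn clear, with its lens near z = 0.12. The arm can only yaw, so I will slant the torch by pivoting it in the pads, pushing its head against the +x side of the empty blue pipe.

>>> apply_moves([
  [[2.5,0,0],0,1],
  [[5,0,0],0,1],
  [[5,0,0],0,1],
  [[5,0,-2.5],0,1],
  [[5,0,-5],0,1],
  [[5,0,-6.7],0,1],
  [[5,0,-6.7],0,1],
  [[4.1,0,-6.7],0,1],
  [[3.3,0,-6.6],0,1],
  [[2.6,0,-6.5],0,1],
  [[1.9,0,-6.6],0,1],
  [[1.1,0,-6.6],0,1],
  [[1.1,0,-6.6],0,1],
])

```text
clock: 6.93
tool_pos: [0.5483, 0.2045, 0.1633]
orientation: [-179.8, -0.3, 0.1]
force: [3.9, -1.5, 0.1]
opening: 0.0242
gripper_force: 30.0
```

```bash
python3 e.py l2
```

```text
{'clock': 6.9333, 'tool_pos': [0.5483, 0.2045, 0.1633], 'orientation': [-179.8453, -0.2594, 0.0733], 'opening': 0.0242, 'force': [3.9283, -1.4526, 0.1005], 'joint_pos': [39.6188, 15.7001, -17.4895, 0.055, -56.5119, 50.4246]}
[334 229] [208 207] [([275.7, 282.5], 0.94), ([392.4, 283.3], 0.77), ([287.8, 305.7], 0.67), ([311.8, 271.9], 0.62)] [([194.7, 261.6], 0.74), ([152.3, 219.4], 0.72), ([243.1, 186.6], 0.41), ([347.2, 189.9], 0.19)]
```

View pics/l2.png

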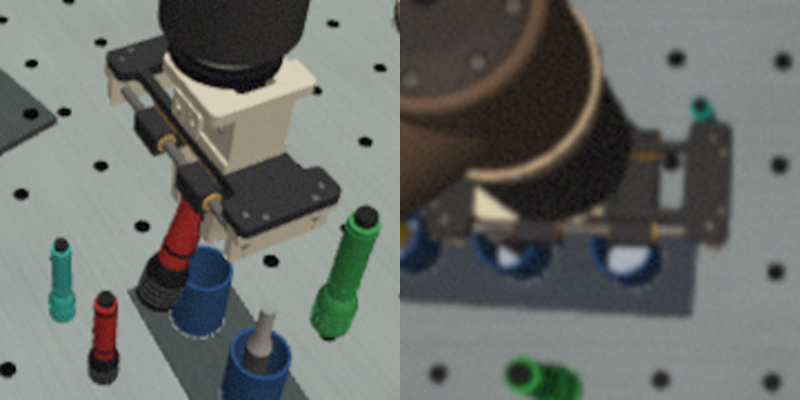

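The torch is pivoting as intended: its head rests on the blue rim and it leans about 20°. I finish the arc and lift off.

>>> apply_moves([
  [[-0.8,0,-0.2],0,1],
  [[-1.5,0,-0.5],0,1],
  [[-2.2,0,-0.8],0,1],
  [[-2.9,0,-1.1],0,1],
  [[-3.4,0,-1.4],0,1],
  [[-3.9,0,-1.7],0,1],
  [[-3.9,0,-1.7],0,1],
  [[-3.9,0,0],0,1],
  [[-3.9,0,3],0,1],
  [[-3.9,0,6],0,1],
  [[-3.9,0,8],0,1],
  [[-3.9,0,8],0,1],
  [[-3.9,0,8],0,1],
  [[-3.9,0,8],0,1],
])

```text
clock: 8.3
tool_pos: [0.5078, 0.2032, 0.2389]
orientation: [179.9, 0.2, -0.0]
force: [0.2, 0.4, -1.9]
opening: 0.0246
gripper_force: 30.0
```

```bash
python3 e.py l3
```

```text
{'clock': 8.3, 'tool_pos': [0.5078, 0.2032, 0.2389], 'orientation': [179.9287, 0.1804, -0.014], 'opening': 0.0246, 'force': [0.1982, 0.4365, -1.9035], 'joint_pos': [42.2873, 8.8118, -15.804, -0.0754, -65.5657, 47.7301]}
[360 190] [202 219] [([287.7, 305.4], 0.89), ([389.8, 281.1], 0.87), ([274.8, 279.0], 0.57)] [([210.5, 194.3], 0.64), ([193.7, 260.1], 0.55), ([218.5, 189.0], 0.42), ([242.9, 187.8], 0.41)]
```

View pics/l3.png

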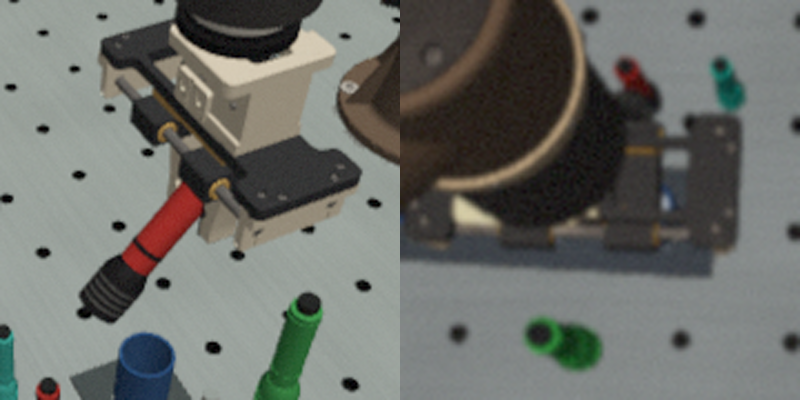

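```bash
cat > f.py <<'E'
from h import *
a=ctrl.snapshot("scene"); o=ctrl.get_obs(); P=np.array(o["tool_pos"])+[0,0,.002]
def inplane(px): # in plane y=P.y
    c,d=ray(a,px); return c+d*(P[1]-c[1])/d[1]
for n,c in(("lens",(97,307)),("band",(146,256)),("headtop",(128,268))):
    p=inplane((270+c[0]/2.222,100+c[1]/2.222)); v=p-P; print(n,p.round(4),np.linalg.norm(v).round(4),np.degrees(np.arctan2(v[0],-v[2])).round(1))
for th in(40,45,50):
    t=np.radians(th);print(th,(proj(a,P+.107*np.array([np.sin(t),0,-np.cos(t)]))-[270,100])*2.222)
E
python3 f.py
```

```text
lens [0.5882 0.2034 0.1605] 0.1135 44.5
band [0.5495 0.2034 0.1992] 0.0587 44.1
headtop [0.5643 0.2034 0.193 ] 0.0737 49.0
40 [109.34353925 303.16145561]
45 [101.97294471 300.80196006]
50 [ 95.1822008  297.64307918]
```

The tilt measures about 45° with the lens about 107 mm from the pads. I carry it to the weld, high first, then lower it.

>>> apply_moves([
  [[0,-2,0],0.06,1],
  [[0,-5,0],0.12,1],
  [[0,-8.5,0],0.18,1],
  [[0,-12,0],0.244,1],
  [[0,-15.5,0],0.244,1],
  [[-0.5,-19,0],0.244,1],
  [[-0.9,-22.5,0],0.244,1],
  [[-0.9,-26,0],0.244,1],
  [[-0.9,-29.5,0],0.244,1],
  [[-0.9,-32.5,0],0.244,1],
  [[-0.9,-34.5,0],0.244,1],
  [[-0.9,-35.9,0],0.244,1],
  [[-0.9,-35.9,-1.5],0.244,1],
  [[-0.9,-35.9,-3.5],0.244,1],
  [[-0.9,-35.9,-5.5],0.244,1],
  [[-0.9,-35.9,-7],0.244,1],
  [[-0.9,-35.9,-7.7],0.244,1],
  [[-0.9,-35.9,-7.7],0.244,1],
  [[-0.9,-35.9,-7.7],0.244,1],
  [[-0.9,-35.9,-7.7],0.244,1],
])

```text
clock: 10.22
tool_pos: [0.5009, -0.1553, 0.1645]
orientation: [180.0, -0.1, 14.0]
force: [0.3, 0.3, -1.5]
opening: 0.0245
gripper_force: 30.0
```

```bash
cat > g.py <<'E'
from h import *
o=ctrl.get_obs(); print({k:np.round(o[k],4).tolist() for k in("clock","tool_pos","orientation","opening","force")})
a=ctrl.snapshot("scene"); t=ctrl.snapshot("top"); w=ctrl.snapshot("wrist")
A=cv2.resize(a["img"][100:280,140:320],(400,400),interpolation=cv2.INTER_CUBIC)
T=cv2.resize(t["img"][130:270,280:420],(400,400),interpolation=cv2.INTER_CUBIC)
cv2.imwrite("pics/f1.png",np.hstack([A,T])[:,:,::-1])
yaw=np.radians(o["orientation"][2]); P=np.array(o["tool_pos"])+[0,0,.002]
for th in (40,45,50):
    q=np.radians(th); d=np.array([np.cos(yaw)*np.sin(q),np.sin(yaw)*np.sin(q),-np.cos(q)])
    print(th,[np.round((proj(a,P+L*d)-[140,100])*400/180) for L in(.107,.207)],[np.round((proj(t,P+L*d)-[280,130])*400/140) for L in(.107,.207)])
print((proj(a,[.641,-.12,.018])-[140,100])*400/180)
for s in(a,t,w): print([(np.round(r["at"],1).tolist(),round(r["score"],2)) for r in ctrl.spot_point(s,"weld_mark")[:2]],[np.round(onz(s,r["at"],.018),4).tolist() for r in ctrl.spot_point(s,"weld_mark")[:2]],[(np.round(r["at"],1).tolist(),round(r["score"],2)) for r in ctrl.spot_point(s,"torch")[:5]])
E
python3 g.py
```

```text
{'clock': 10.2167, 'tool_pos': [0.5009, -0.1553, 0.1645], 'orientation': [179.9657, -0.0697, 14.0121], 'opening': 0.0245, 'force': [0.3354, 0.2904, -1.487]}
40 [array([241., 121.]), array([197., 201.])] [array([198., 230.]), array([168., 182.])]
45 [array([235., 119.]), array([186., 198.])] [array([197., 221.]), array([167., 165.])]
50 [array([230., 116.]), array([175., 194.])] [array([196., 212.]), array([165., 149.])]
[187.49785819 198.7637165 ]
[([226.5, 190.6], 0.77)] [[0.6379, -0.1141, 0.018]] [([290.8, 305.2], 0.77), ([391.5, 281.3], 0.77), ([241.4, 154.3], 0.75), ([274.5, 280.0], 0.66), ([253.4, 129.2], 0.51)]
[] [] [([197.8, 263.4], 0.84), ([218.6, 189.2], 0.73)]
[([280.1, 8.4], 0.92)] [[0.6415, -0.1212, 0.018]] [([278.9, 96.7], 0.78)]
```

View pics/f1.png

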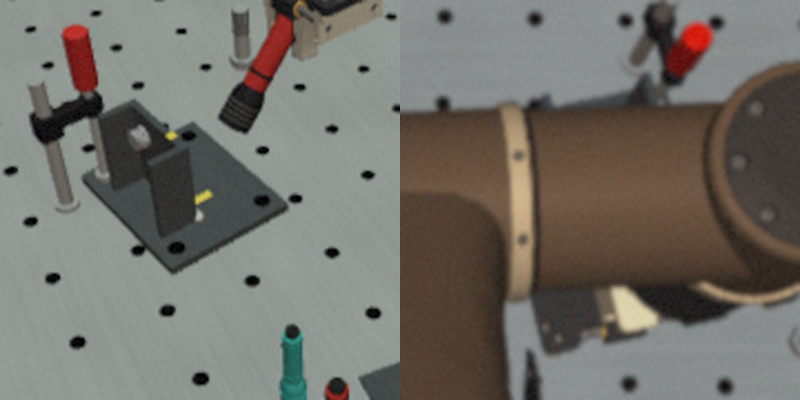

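The torch is steady. In the left panel its lens at (234,124) points at the tick on the bead near (190,199). The wrist view puts the mark at (0.6415, -0.1212), about 3 mm off the computed beam axis, so I hand in.

```bash
python3 -c "
from plant import ctrl
print(ctrl.close_job())"
```

```text
the job is handed in; nothing more can be done
None
```

The job is handed in, with no verdict returned: the red torch is held steady at about 45°, lens about 10 cm from the yellow tick on the open side of the weld, with the beam about 3 mm off the mark by my measurements; to slant it I pivoted it in the fingers by pressing its head on the rim of its empty pipe.

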